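# Find the shaker's loose platform bolt and hold its cap open

### The arm

A 6-joint arm with a two-finger parallel gripper is mounted at the origin on the work surface. World frame = base frame: x ahead of the robot, y to its left, z up, the work surface at z = 0. Lengths are in m, angles in rad, forces in N, time in s.
With the tool pointing down it reaches from about 0.275 to 0.775 m from the base axis. Payload 14.6 kg.
Tool frame: the origin (TCP) lies midway between the tips of the shut fingers; the grasp point (between the pads) lies 19 mm behind it; z points along the fingers, y is the direction in which the jaws open and shut (so a half turn about z gives the same grasp; the last joint's range is limited). The gripper opens to 85 mm and grips with 20 to 120 N. Pads are 22 mm wide; open, the fingers measure 114 mm over their backs; the gripper's body (76 mm by 85 mm) begins 54 mm behind the grasp point. The pads swing forward as they close: fully open they stand 13 mm farther back than shut.
Start: joints at [1.055, 0.263, -0.048, 1.259, 0, 1.415], TCP at [0.185, 0.491, 0.231] pointing down, gripper open.
Joint ranges: [-2.65, 2.65], [-0.89, 1.7], [-1.18, 1.37], [-2.13, 2.11], [-1.35, 1.29], [-3.14, 3.14]. Speed limits (rad/s): [1.89, 1.89, 2.57, 2.79, 3.14, 3.14].

### API

Orientations are given as a unit quaternion [x, y, z, w].
In Python, from bench import telemetry, viewer, workorder gives the robot as it stands.
- The arm moves only by the tool jog_arm, never from a script. Its argument "steps" is a list of rows, each a list of 2 entries, a list of its own where there are three numbers: the shift along the tool's x, y, z in cm, then the turn, a rotation vector about the tool's x, y, z in degrees. A call has exactly 5 rows; each row shifts and turns the pose as measured when the row begins, along the tool's axes as they then stand; what a row does not reach is not made up. A row lasts 1/8 s, in which the tool goes at most 62.5 mm and 10.7 degrees, less where a joint would pass 70% of its speed; a pose out of reach is approached as far as the arm can. A call with a gripper value outside its range is refused whole. "gripper" is the finger opening in cm, from 0 to 8.54, set as the call begins (left out, the last holds). The fingers move at their own pace and stop on an object; the grip force is fixed at half the most. Time passes only in rows, so rows that do not move let the fingers close, or fill a call up. It gives the time, the measured TCP pose, the force and the opening at its end, in the units of the state.
- telemetry.get_state(): the state, without advancing time (a new reading comes with each control period).
- viewer.grab_frame(name): name is "scene" or "top" or "wrist"; returns the picture (384x512x3 uint8, red, green, blue); there is no depth.
- viewer.get_calibration(name): a dict with "fov_y" (degrees; the focal length in pixels is half the picture's height over the tangent of half this angle, whatever the lens; pixels are square), "cx", "cy" (the principal point, pixels), "distortion" ([k1, k2, p1, p2, k3] as OpenCV has them; the pictures are not rectified), "camera_from_world" (4x4, takes a point from world to camera coordinates); the wrist camera has in their place "mount" (4x4, takes a point from camera to tool coordinates, whose origin is the TCP and whose axes are the flange's). Camera axes: x right, y up, looking along -z (the intrinsics and any distortion apply to the point x, -y, -z); pixel columns grow to the right and rows downward; lengths in m; the calibration is good to about 2 mm. A picture is of the moment at which its call begins: read the wrist's pose just before it. get_calibration takes no time and is no camera call.
- workorder.finish_job(): hands the job in, once; it reports no verdict.
The state is a dict: "time": time; "joint_positions": joint angles; "joint_vel": joint speeds; "effort": joint torques, N m; "eef_pos": TCP position; "tool_rot": TCP orientation; "contact_force": force on the tool from outside, world axes, zero at the start; "ft_torque": the same for the moment, N m; "finger_gap": finger opening in m.
Only numpy, scipy, OpenCV 4.12 (cv2) and the standard library are available. Lean on these libraries where they do the work, as an engineer would, in place of code of your own. Each camera call takes 0.05 s, during which the arm holds its last target.

### The job

Shut the lab shaker down by pressing its three round keys fully, one at a time: the large one, then the medium, then the small. Then tap the three capped platform bolts to find the loose one, the one that sinks, and lift that bolt's hinged cap by its bar, leaving the bolt down and the caps of tight bolts shut. Finish while still holding that cap still, raised at least 45 degrees, with nothing else on the bench pushed about.

Things in the scene. Friction and masses are not known exactly. Their poses are not given: they have to be found in the camera images.
- key_large_top (a point): centre of the top of the large round white key, 36 mm across, in a black collar 48 mm across whose top is 8 mm below the key's top; the three keys stand in a row 55 mm apart, in any order, on the panel at the right end of the shaker (a low white machine 280 x 520 mm, fixed to the bench, its left part an aluminium platform 78 mm above the bench); the key tops are 80 mm above the bench
- key_large (a joint): travel of that key, m: 0 released, 0.006 fully down; a spring that needs about 1 N to start and 4 N fully down brings it back up
- key_medium_top (a point): centre of the top of the medium round white key, 27 mm across, in a black collar 48 mm across whose top is 8 mm below the key's top; the three keys stand in a row 55 mm apart, in any order, on the panel at the right end of the shaker (a low white machine 280 x 520 mm, fixed to the bench, its left part an aluminium platform 78 mm above the bench); the key tops are 80 mm above the bench
- key_medium (a joint): travel of that key, m: 0 released, 0.006 fully down; a spring that needs about 1 N to start and 4 N fully down brings it back up
- key_small_top (a point): centre of the top of the small round white key, 18 mm across, in a black collar 48 mm across whose top is 8 mm below the key's top; the three keys stand in a row 55 mm apart, in any order, on the panel at the right end of the shaker (a low white machine 280 x 520 mm, fixed to the bench, its left part an aluminium platform 78 mm above the bench); the key tops are 80 mm above the bench
- key_small (a joint): travel of that key, m: 0 released, 0.006 fully down; a spring that needs about 1 N to start and 4 N fully down brings it back up
- bolt_1 (a joint): how far bolt 1 has sunk, m: 0 at the start. Any one of the three may be loose; all look alike. Pushed straight down on its shut cap with 4 N or more, the loose one sinks about 8 mm and stays down (an upward pull over some 6 N would draw it up again); a tight one stops within 1 mm
- cap_1_top (a point): centre of the flat round top (38 mm across) of the hinged steel cap on bolt 1; 50 mm above the shaker's platform before tapping. Beneath it a 40 mm flange and a dark steel boss 44 mm across; the bolt centre lies straight below while the cap is shut
- bar_1: lifting bar of that cap: steel rod 10 mm thick, 46 mm long, ends free; origin at its middle, y along it, x towards the hinge, z up while shut. It swings with the cap about the hinge axis, parallel to y, 66 mm along +x and 1 mm along -z. Shut, it lies 45 mm above the platform (37 when sunk), 40 mm from the bolt's centre on the robot's side; a 14 mm wide arm joins its middle to the cap
- cap_1 (a joint): angle of that cap, rad: 0 shut, 1.25 at its stop, the bar rising; it falls shut when let go (the bar weighs about 0.5 N)
- bolt_2 (a joint): how far bolt 2 has sunk, m: 0 at the start. Any one of the three may be loose; all look alike. Pushed straight down on its shut cap with 4 N or more, the loose one sinks about 8 mm and stays down (an upward pull over some 6 N would draw it up again); a tight one stops within 1 mm
- cap_2_top (a point): centre of the flat round top (38 mm across) of the hinged steel cap on bolt 2; 50 mm above the shaker's platform before tapping. Beneath it a 40 mm flange and a dark steel boss 44 mm across; the bolt centre lies straight below while the cap is shut
- bar_2: lifting bar of that cap: steel rod 10 mm thick, 46 mm long, ends free; origin at its middle, y along it, x towards the hinge, z up while shut. It swings with the cap about the hinge axis, parallel to y, 66 mm along +x and 1 mm along -z. Shut, it lies 45 mm above the platform (37 when sunk), 40 mm from the bolt's centre on the robot's side; a 14 mm wide arm joins its middle to the cap
- cap_2 (a joint): angle of that cap, rad: 0 shut, 1.25 at its stop, the bar rising; it falls shut when let go (the bar weighs about 0.5 N)
- bolt_3 (a joint): how far bolt 3 has sunk, m: 0 at the start. Any one of the three may be loose; all look alike. Pushed straight down on its shut cap with 4 N or more, the loose one sinks about 8 mm and stays down (an upward pull over some 6 N would draw it up again); a tight one stops within 1 mm
- cap_3_top (a point): centre of the flat round top (38 mm across) of the hinged steel cap on bolt 3; 50 mm above the shaker's platform before tapping. Beneath it a 40 mm flange and a dark steel boss 44 mm across; the bolt centre lies straight below while the cap is shut
- bar_3: lifting bar of that cap: steel rod 10 mm thick, 46 mm long, ends free; origin at its middle, y along it, x towards the hinge, z up while shut. It swings with the cap about the hinge axis, parallel to y, 66 mm along +x and 1 mm along -z. Shut, it lies 45 mm above the platform (37 when sunk), 40 mm from the bolt's centre on the robot's side; a 14 mm wide arm joins its middle to the cap
- cap_3 (a joint): angle of that cap, rad: 0 shut, 1.25 at its stop, the bar rising; it falls shut when let go (the bar weighs about 0.5 N)
- flask: conical glass flask, 68 mm across, 100 mm high, on the shaker's platform; a bystander, origin at the centre of its underside
- dish: clear dish 54 mm across, 15 mm high, on the shaker's platform; a bystander, origin at the centre of its underside
- beaker: glass beaker 70 mm across, 90 mm high, left of the shaker; a bystander, origin at the centre of its underside
- bottle: amber bottle 66 mm across, 160 mm high, right of the shaker; a bystander, origin at the centre of its underside
- jar: white jar with a red lid, 60 mm across, 70 mm high, in front of the shaker on the right; a bystander, origin at the centre of its underside
- slide_box: wooden slide box 75 x 100 x 32 mm, in front of the shaker on the left; a bystander, origin at the centre of its underside

How it is judged:
On the way, in this order (a step that is already met when the one before it is completed fails the run):
1. the large key is pressed down, the other two released (value of joint key_large above 0.0045 m and value of joint each of key_medium, key_small below 0.002 m), for 0.05 s.
2. the medium key is pressed down, the other two released (value of joint key_medium above 0.0045 m and value of joint each of key_large, key_small below 0.002 m), for 0.05 s.
3. the small key is pressed down, the other two released (value of joint key_small above 0.0045 m and value of joint each of key_large, key_medium below 0.002 m), for 0.05 s.
4. the keys released, the loose bolt is tapped down at least 6 mm with all caps shut (value of joint each of key_large, key_medium, key_small below 0.002 m and value of joint each of cap_1, cap_2, cap_3 below 0.15 rad and value of joint any of bolt_1, bolt_2, bolt_3 above 0.006 m), for 0.1 s.
At the end, for the whole second after the job is handed in: the loose bolt is still sunk (3 mm or more), its cap stands still at 0.75 rad or more with the fingers bearing on its bar, the other two caps are shut (under 0.15 rad) and all keys are released (value of joint each of key_large, key_medium, key_small below 0.002 m and ((value of joint bolt_1 above 0.003 m and value of joint cap_1 above 0.75 rad and velocity of joint cap_1 between -0.1 and 0.1 rad/s and contact force between the fingers and bar_1 above 0.05 N and value of joint each of cap_2, cap_3 below 0.15 rad) or (value of joint bolt_2 above 0.003 m and value of joint cap_2 above 0.75 rad and velocity of joint cap_2 between -0.1 and 0.1 rad/s and contact force between the fingers and bar_2 above 0.05 N and value of joint each of cap_1, cap_3 below 0.15 rad) or (value of joint bolt_3 above 0.003 m and value of joint cap_3 above 0.75 rad and velocity of joint cap_3 between -0.1 and 0.1 rad/s and contact force between the fingers and bar_3 above 0.05 N and value of joint each of cap_1, cap_2 below 0.15 rad))); the arm keeps its last pose, push and grip.
It fails at once if the cap of a bolt that has not sunk is lifted (over 0.35 rad) ((value of joint cap_1 above 0.35 rad and value of joint bolt_1 below 0.0015 m) or (value of joint cap_2 above 0.35 rad and value of joint bolt_2 below 0.0015 m) or (value of joint cap_3 above 0.35 rad and value of joint bolt_3 below 0.0015 m)).
It fails at once if two keys are down at once (value of joint each of key_large, key_medium above 0.003 m or value of joint each of key_large, key_small above 0.003 m or value of joint each of key_medium, key_small above 0.003 m).
It fails at once if a bystander is pushed more than 30 mm (distance of any of flask, dish, beaker, bottle, jar, slide_box from where it was at the start of the episode above 0.03 m).
It also fails if it takes over 56 s, if anything falls off the work surface, if the arm or the gripper's body presses on something with over 40 N, if the wrist force passes 120 N, or if a joint passes its speed limit or range.

## Working session

There is one attempt and no reset: what is moved stays moved. The work goes in short steps, Python scripts to look and compute and a tool call to move; the robot and the scene stay as the last step left them, time stands still between calls to the robot, and variables do not carry over. Pictures are saved under pics/ and viewed, and the job is handed in when it is done.

Besides the shell and the picture viewer there is one more tool, called after "Emit:" as name(argument=value, ...), one argument or row to a line, values as JSON. jog_arm: Moves the arm, as the interface text tells. Its arguments: {"type":"object","properties":{"steps":{"type":"array"},"gripper":{"type":"number"}},"required":["steps"]}

```bash
ls; mkdir -p pics
python3 - <<'E'
from bench import telemetry, viewer
import cv2, json
print(telemetry.get_state())
for n in ["scene","top","wrist"]:
    c=viewer.get_calibration(n); print(n,c)
for n in ["scene","top"]:
    cv2.imwrite(f"pics/{n}0.png",viewer.grab_frame(n)[:,:,::-1])
E
```

```text
pics
{'time': 0.0, 'joint_positions': array([ 1.05468766e+00,  2.63507338e-01, -4.89514436e-02,  1.25934263e+00,
        5.81402967e-06,  1.41552159e+00]), 'joint_vel': array([-0.00099402, -0.00069742, -0.00183684, -0.00053428, -0.00127107,
       -0.00061211]), 'effort': array([-5.70775301e-03, -6.37608075e+01,  3.84563076e+01,  1.37366165e-02,
       -3.99345790e-04,  1.75866967e-05]), 'eef_pos': array([0.18521525, 0.49096696, 0.23082783]), 'tool_rot': array([ 1.79439763e-01,  9.83768834e-01, -4.73533006e-04, -1.68293032e-04]), 'contact_force': array([-0.64369978,  0.32371028, -0.13375586]), 'ft_torque': array([-0.04300636, -0.02567392, -0.0372935 ]), 'finger_gap': 0.08542704433095098}
scene {'fov_y': 47.32712162400819, 'cx': 262.6720573021044, 'cy': 196.73476520574192, 'distortion': array([-0.14878036,  0.        ,  0.        ,  0.        ,  0.        ]), 'camera_from_world': array([[-0.1126864 ,  0.99362154, -0.00424315,  0.06384775],
       [-0.78443923, -0.08634035,  0.61416646,  0.28114408],
       [ 0.60988267,  0.0725367 ,  0.7891651 , -1.71478606],
       [ 0.        ,  0. 
[... 394 characters left out ...]
6e-01],
       [-1.19456810e-01,  8.74200560e-04,  9.92839013e-01,
        -1.69532310e+00],
       [ 0.00000000e+00,  0.00000000e+00,  0.00000000e+00,
         1.00000000e+00]])}
wrist {'fov_y': 59.36036223869389, 'cx': 254.91290934204304, 'cy': 192.26397082893652, 'distortion': array([0.03157553, 0.        , 0.        , 0.        , 0.        ]), 'mount': array([[ 5.43661981e-04,  9.55910152e-01,  2.93658791e-01,
         7.57888556e-02],
       [ 9.99999763e-01, -6.43725539e-04,  2.44099370e-04,
        -6.86454526e-04],
       [ 4.22372730e-04,  2.93658589e-01, -9.55910276e-01,
        -1.42845459e-01],
       [ 0.00000000e+00,  0.00000000e+00,  0.00000000e+00,
         1.00000000e+00]])}
```

View pics/scene0.png

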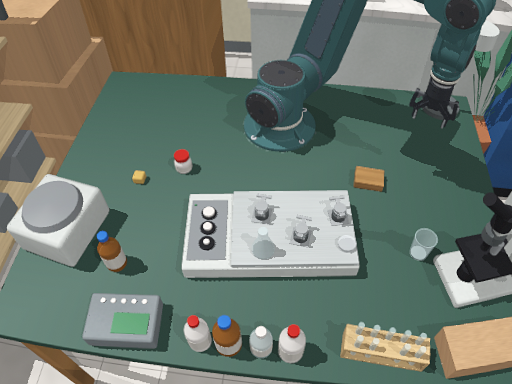

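View pics/top0.png

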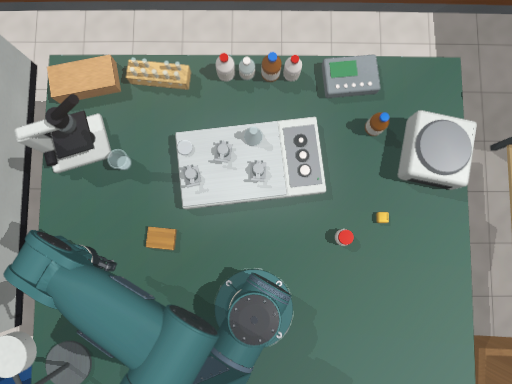

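Run:
```python
import cv2
a=cv2.imread('pics/top0.png')
cv2.imwrite('pics/topL.png',cv2.resize(a[100:240,120:290],None,fx=4.5,fy=4.2857*1.05/1.05,interpolation=cv2.INTER_CUBIC))
cv2.imwrite('pics/topR.png',cv2.resize(a[80:230,260:400],None,fx=4,fy=4,interpolation=cv2.INTER_CUBIC))
```

```text
(no output)
```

The scene view shows the keys at about (208,212), (208,227) and (207,243), with three caps on the platform. In the top view the keys are at (300,140), (303,155) and (305,170), and the caps are near (222,150), (258,170) and (191,175). I'll enlarge those areas.

View pics/topL.png

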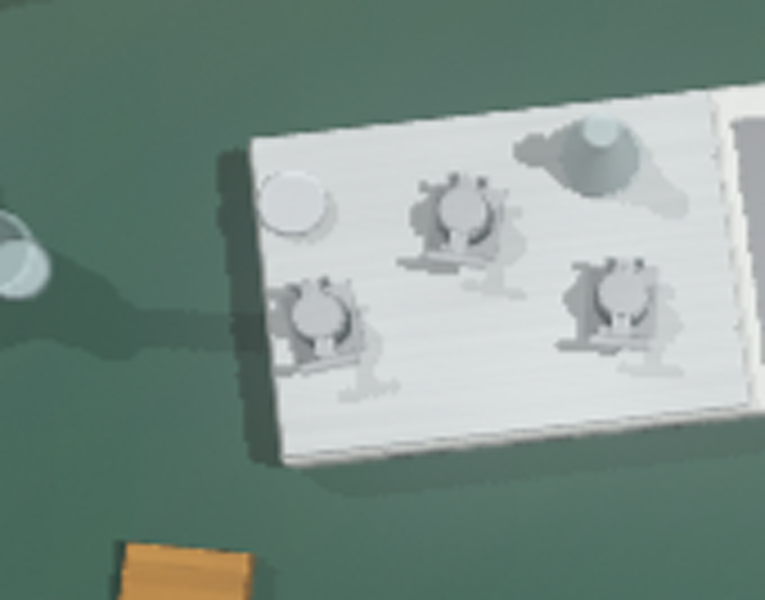

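View pics/topR.png

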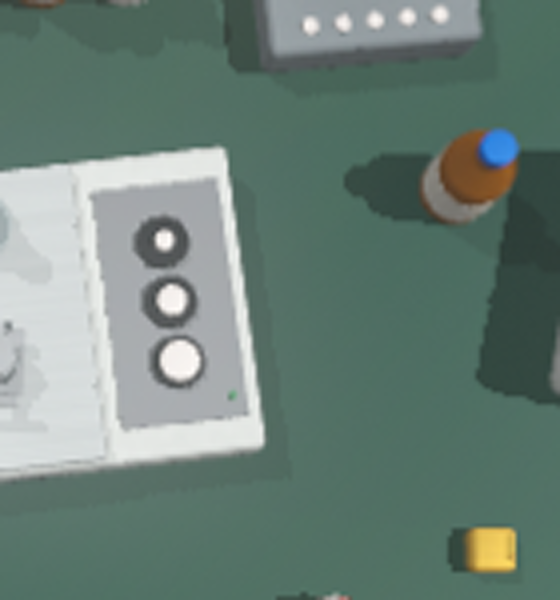

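```bash
cat > h.py <<'E'
import numpy as np, cv2
from scipy.spatial.transform import Rotation as R
from bench import telemetry, viewer
def K(c):
    f=192/np.tan(np.radians(c['fov_y']/2)); return np.array([[f,0,c['cx']],[0,f,c['cy']],[0,0,1]])
def cfw(name,st=None):
    c=viewer.get_calibration(name)
    if name!='wrist': return c,c['camera_from_world']
    T=np.eye(4);T[:3,:3]=R.from_quat(st['tool_rot']).as_matrix();T[:3,3]=st['eef_pos']
    return c,np.linalg.inv(T@c['mount'])
def pix2w(name,uv,z,st=None):
    c,M=cfw(name,st)
    p=cv2.undistortPoints(np.array([[uv]],float),K(c),c['distortion'])[0,0]
    d=M[:3,:3].T@np.array([p[0],-p[1],-1]); o=-M[:3,:3].T@M[:3,3]
    return o+d*(z-o[2])/d[2]
def w2pix(name,P,st=None):
    c,M=cfw(name,st); q=M[:3,:3]@np.array(P)+M[:3,3]
    return cv2.projectPoints(np.array([[q[0],-q[1],-q[2]]]),np.zeros(3),np.zeros(3),K(c),c['distortion'])[0][0,0]
def totool(target,st=None):
    st=st or telemetry.get_state()
    return R.from_quat(st['tool_rot']).inv().apply(np.array(target)-st['eef_pos'])*100
E
python3 - <<'E'
from h import *
st=telemetry.get_state()
print(R.from_quat(st['tool_rot']).as_matrix().round(3))
cr=lambda u,v:((u+.5)/4-.5+260,(v+.5)/4-.5+80)
cl=lambda u,v:((u+.5)/4.5-.5+120,(v+.5)/4.2857-.5+100)
def show(n,uv,z):
    P=pix2w('top',uv,z); print(n,np.round(uv,1),P.round(4),'scene',w2pix('scene',P).round(1))
for n,uv in dict(S=(164,240),M=(172,299),L=(180,360)).items(): show(n,cr(*uv),.08)
for n,uv in dict(A=(318,318),B=(465,213),C=(624,297)).items(): show(n,cl(*uv),.128)
for n,uv in dict(A0=(280,372),A1=(360,358),B0=(430,252),B1=(487,262),C0=(592,345),C1=(652,347)).items(): show(n,cl(*uv),.128-.005+.0)
show('flask',cl(600,130),.178); show('jar',(345,237),.07);show('bottle',(384,118),.16)
a=cv2.imread('pics/scene0.png')
cv2.imwrite('pics/sc1.png',cv2.resize(a[180:280,180:360],None,fx=4.4,fy=4.4,interpolation=cv2.INTER_CUBIC))
E
```

```text
[[-0.936  0.353 -0.   ]
 [ 0.353  0.936 -0.001]
 [ 0.    -0.001 -1.   ]]
S [300.6 139.6] [ 0.6047 -0.1671  0.08  ] scene [205.2 240.4]
M [302.6 154.4] [ 0.5509 -0.1738  0.08  ] scene [206.4 225.3]
L [304.6 169.6] [ 0.4958 -0.1804  0.08  ] scene [207.6 210.5]
A [190.3 173.8] [0.4716 0.2203 0.128 ] scene [338.9 206.4]
B [222.9 149.3] [0.5582 0.1085 0.128 ] scene [300.1 227. ]
C [258.3 168.9] [ 0.4899 -0.0145  0.128 ] scene [260.6 204.5]
A0 [181.8 186.4] [0.4282 0.2492 0.123 ] scene [348.2 197. ]
A1 [199.6 183.2] [0.4399 0.188  0.123 ] scene [328.2 198.2]
B0 [215.2 158.4] [0.5268 0.1354 0.123 ] scene [309.7 219.9]
B1 [227.8 160.8] [0.5188 0.0913 0.123 ] scene [295.  216.4]
C0 [251.2 180.1] [0.4514 0.0099 0.123 ] scene [269.9 196.2]
C1 [264.5 180.6] [ 0.45   -0.0362  0.123 ] scene [255.1 194.5]
flask [252.9 130. ] [0.6154 0.0048 0.178 ] scene [262.1 230.6]
jar [345 237] [ 0.2578 -0.3223  0.07  ] scene [181.2 154. ]
bottle [384 118] [ 0.665 -0.447  0.16 ] scene [101.9 233.3]
```

View pics/sc1.png

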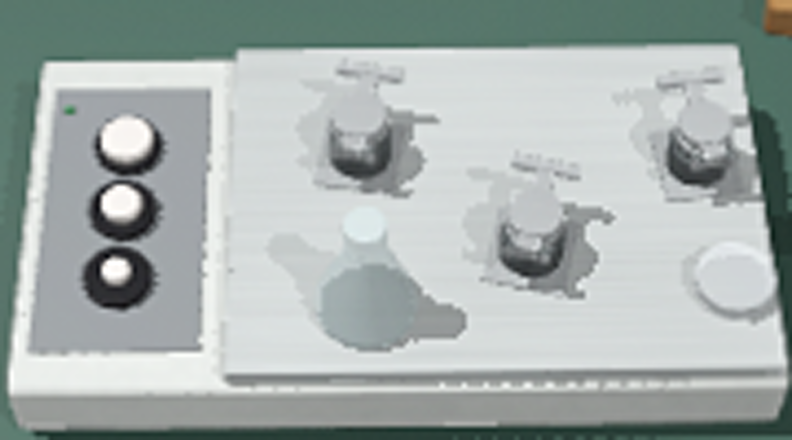

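Emit:
jog_arm(
  steps=[
    [[-4,-4.3,0],[0,0,0]],
    [[-4,-4.3,0],[0,0,0]],
    [[-4,-4.3,0],[0,0,0]],
    [[-4,-4.3,0],[0,0,0]],
    [[-4,-4.3,0],[0,0,0]],
  ],
  gripper=0,
)

```text
time: 0.72
eef_pos: [0.2978, 0.2144, 0.2294]
tool_rot: [0.176, 0.984, -0.001, -0.0]
contact_force: [1.1, 0.4, -0.5]
finger_gap: 0.0001
```

Emit:
jog_arm(
  steps=[
    [[-4,-4.6,0],[0,0,0]],
    [[-4,-4.6,0],[0,0,0]],
    [[-4,-4.6,0],[0,0,0]],
    [[-4,-4.6,0],[0,0,0]],
    [[-4,-4.6,0],[0,0,-5]],
  ],
)

```text
time: 1.35
eef_pos: [0.404, -0.0708, 0.23]
tool_rot: [0.132, 0.991, -0.001, 0.0]
contact_force: [1.1, 1.0, 0.7]
finger_gap: 0.0001
```

Emit:
jog_arm(
  steps=[
    [[-3,-4,0],[0,0,-10]],
    [[-1,-3,0],[0,0,-6]],
    [[0,0,0],[0,0,0]],
    [[0,0,0],[0,0,0]],
    [[0,0,0],[0,0,0]],
  ],
)

```text
time: 1.98
eef_pos: [0.4301, -0.1534, 0.2288]
tool_rot: [-0.009, 1.0, -0.0, -0.001]
contact_force: [-0.7, -0.4, 0.1]
finger_gap: -0.0
```

Run:
```python
from h import *
st=telemetry.get_state(); print(st['eef_pos'],R.from_quat(st['tool_rot']).as_matrix().round(3),st['time'],st['contact_force'])
a=viewer.grab_frame('wrist'); cv2.imwrite('pics/w1.png',a[:,:,::-1])
for n,P in dict(L=(.4958,-.1804,.08),M=(.5509,-.1738,.08),S=(.6047,-.1671,.08),C=(.4899,-.0145,.128)).items(): print(n,w2pix('wrist',P,st).round(1))
```

```text
[ 0.43009891 -0.15343249  0.22880998] [[-1.    -0.017 -0.002]
 [-0.017  1.    -0.001]
 [ 0.002 -0.    -1.   ]] 1.975 [-0.73697629 -0.39472557  0.06949987]
L [225.8 244.5]
M [232.7 295.2]
S [239.2 340.5]
C [426.9 268. ]
```

View pics/w1.png

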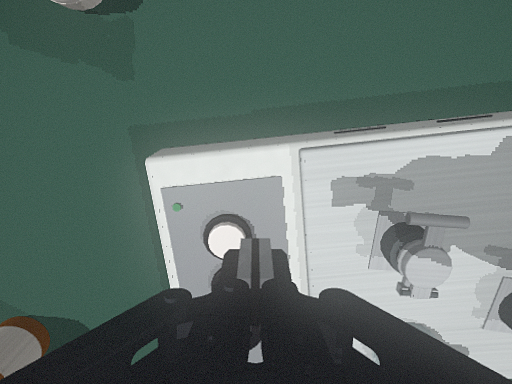

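Run:
```python
import cv2
a=cv2.imread('pics/w1.png')
cv2.imwrite('pics/w1a.png',cv2.resize(a[200:280,180:280],None,fx=7,fy=7,interpolation=cv2.INTER_CUBIC))
cv2.imwrite('pics/w1b.png',cv2.resize(a[190:310,365:485],None,fx=5,fy=5,interpolation=cv2.INTER_CUBIC))
```

```text
(no output)
```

View pics/w1a.png

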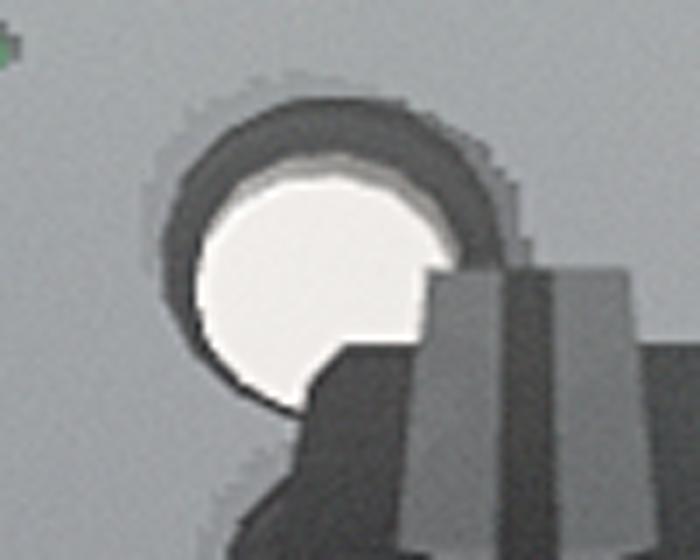

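View pics/w1b.png

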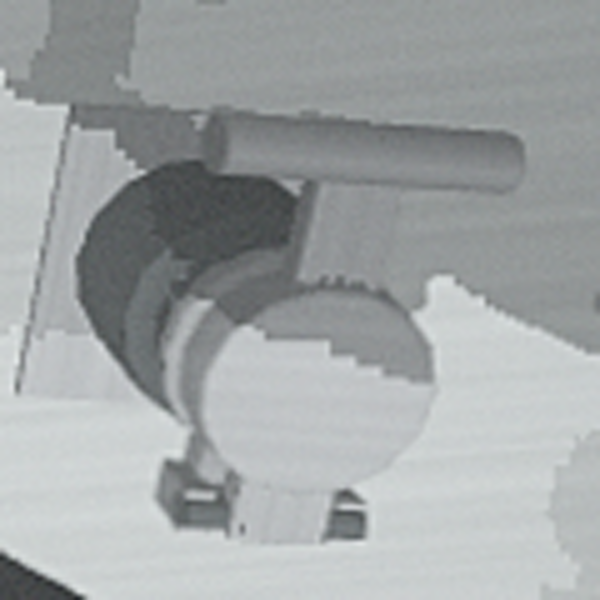

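Run:
```python
from h import *
st=telemetry.get_state()
print(pix2w('wrist',(226.9,242.4),.08,st),pix2w('wrist',(428.6,267.6),.128,st))
a=pix2w('wrist',(365+213/5,190+142/5),.123,st);b=pix2w('wrist',(365+515/5,190+160/5),.123,st);print(a,b,(a+b)/2)
print(totool((.4975,-.180,.1),st))
```

```text
[ 0.4936154  -0.17919469  0.08      ] [ 0.48948398 -0.01310155  0.128     ]
[ 0.4495553  -0.03346229  0.123     ] [0.45157284 0.01354484 0.123     ] [ 0.45056407 -0.00995872  0.123     ]
[-6.71272896 -2.7792     12.87640422]
```

Emit:
jog_arm(
  steps=[
    [[-3.2,-1.4,3],[0,0,0]],
    [[-3.2,-1.4,3],[0,0,0]],
    [[0,0,4],[0,0,0]],
    [[0,0,3],[0,0,0]],
    [[0,0,0],[0,0,0]],
  ],
)

```text
time: 2.65
eef_pos: [0.4972, -0.1775, 0.0971]
tool_rot: [-0.01, 1.0, -0.001, 0.001]
contact_force: [-0.2, -0.4, 1.0]
finger_gap: -0.0001
```

Run:
```python
from h import *
st=telemetry.get_state(); print(st['eef_pos'],totool((.495,-.180,.073),st),st['contact_force'])
```

```text
[ 0.49719402 -0.17753541  0.09711261] [ 0.22855159 -0.23654377  2.41140452] [-0.1729342  -0.38716739  0.99922297]
```

Emit:
jog_arm(
  steps=[
    [[0.2,-0.2,1.3],[0,0,0]],
    [[0,0,0.6],[0,0,0]],
    [[0,0,0.4],[0,0,0]],
    [[0,0,0.2],[0,0,0]],
    [[0,0,0.1],[0,0,0]],
  ],
)

```text
time: 3.28
eef_pos: [0.4964, -0.1798, 0.0737]
tool_rot: [-0.011, 1.0, -0.002, 0.003]
contact_force: [-5.2, 3.0, 17.8]
finger_gap: 0.0003
```

Emit:
jog_arm(
  steps=[
    [[0,0,-2.0],[0,0,0]],
    [[0,0,-0.5],[0,0,0]],
    [[-2.7,0.35,0],[0,0,0]],
    [[-2.7,0.35,0],[0,0,0]],
    [[0,0,0],[0,0,0]],
  ],
)

```text
time: 3.9
eef_pos: [0.5518, -0.1719, 0.0995]
tool_rot: [-0.01, 1.0, -0.003, 0.004]
contact_force: [-0.9, 0.8, -0.4]
finger_gap: 0.0001
```

Run:
```python
from h import *
st=telemetry.get_state(); print(st['eef_pos'],R.from_quat(st['tool_rot']).as_matrix().round(3),totool((.5498,-.173,.073),st),st['contact_force'])
a=viewer.grab_frame('wrist'); cv2.imwrite('pics/w2.png',a[:,:,::-1])
print(w2pix('wrist',(.5498,-.173,.08),st),w2pix('wrist',(.604,-.1665,.08),st))
```

```text
[ 0.55181993 -0.17189305  0.09946659] [[-1.    -0.02   0.007]
 [-0.02   1.    -0.005]
 [-0.007 -0.005 -1.   ]] [ 0.22350019 -0.09202228  2.6456451 ] [-0.91786474  0.80087682 -0.36255739]
[253.77876303 235.93608541] [263.27325643 323.24910789]
```

View pics/w2.png

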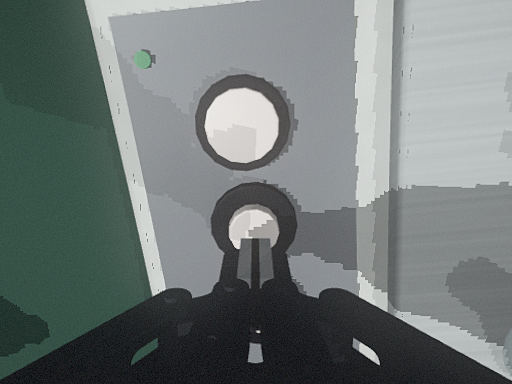

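Emit:
jog_arm(
  steps=[
    [[0.3,-0.1,1.4],[0,0,0]],
    [[0,0,0.7],[0,0,0]],
    [[0,0,0.4],[0,0,0]],
    [[0,0,0.2],[0,0,0]],
    [[0,0,0.1],[0,0,0]],
  ],
)

```text
time: 4.58
eef_pos: [0.5467, -0.1732, 0.0738]
tool_rot: [-0.01, 1.0, -0.003, 0.005]
contact_force: [-5.5, 2.5, 16.0]
finger_gap: -0.0002
```

Run:
```python
from h import *
st=telemetry.get_state(); st['eef_pos']=np.array([0.55181993,-0.17189305,0.09946659]);st['tool_rot']=R.from_matrix([[-1,-.02,.007],[-.02,1,-.005],[-.007,-.005,-1]]).as_quat()
print(pix2w('wrist',(241,125),.08,st),pix2w('wrist',(254,231),.08,st))
```

```text
[ 0.49255111 -0.18015708  0.08      ] [ 0.54697879 -0.17293101  0.08      ]
```

Emit:
jog_arm(
  steps=[
    [[0,0,-2.0],[0,0,0]],
    [[0,0,-0.5],[0,0,0]],
    [[-2.7,0.35,0],[0,0,0]],
    [[-2.7,0.25,0],[0,0,0]],
    [[0,0,0],[0,0,0]],
  ],
)

```text
time: 5.2
eef_pos: [0.6007, -0.1663, 0.0995]
tool_rot: [-0.009, 1.0, -0.003, 0.005]
contact_force: [-0.6, -0.5, -0.5]
finger_gap: 0.0003
```

Run:
```python
from h import *
st=telemetry.get_state(); print(st['eef_pos'],R.from_quat(st['tool_rot']).as_matrix().round(3),totool((.602,-.1664,.073),st),st['contact_force'])
a=viewer.grab_frame('wrist'); cv2.imwrite('pics/w3.png',a[150:300,180:330,::-1].repeat(4,0).repeat(4,1))
print(w2pix('wrist',(.602,-.1664,.08),st))
```

```text
[ 0.60067081 -0.166267    0.09947987] [[-1.    -0.018  0.009]
 [-0.018  1.    -0.006]
 [-0.009 -0.006 -1.   ]] [-1.08195634e-01  1.22226896e-03  2.64914587e+00] [-0.55788459 -0.50461165 -0.45973151]
[255.54070367 241.70747221]
```

View pics/w3.png

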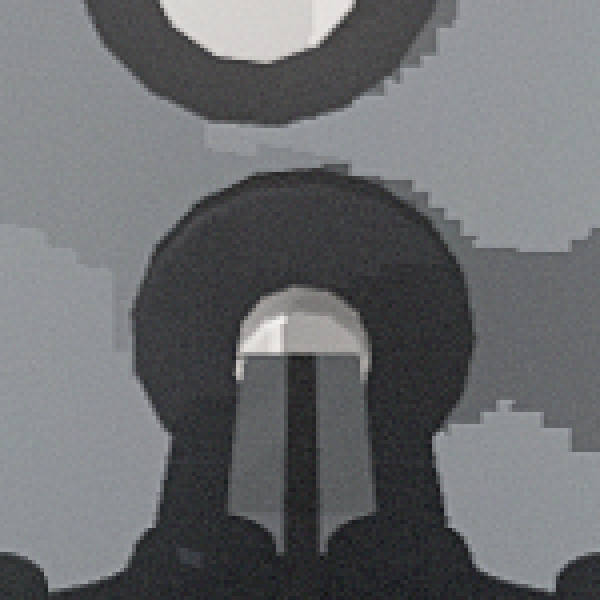

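Emit:
jog_arm(
  steps=[
    [[-0.1,0,1.4],[0,0,0]],
    [[0,0,0.7],[0,0,0]],
    [[0,0,0.4],[0,0,0]],
    [[0,0,0.2],[0,0,0]],
    [[0,0,0.1],[0,0,0]],
  ],
)

```text
time: 5.88
eef_pos: [0.5997, -0.1665, 0.0738]
tool_rot: [-0.009, 1.0, -0.003, 0.006]
contact_force: [-4.7, 3.3, 16.1]
finger_gap: 0.0004
```

Emit:
jog_arm(
  steps=[
    [[0,0,-5],[0,0,0]],
    [[0,0,-5],[0,0,0]],
    [[3.6,5.1,0],[0,0,0]],
    [[3.6,5.1,0],[0,0,0]],
    [[3.6,5.1,0],[0,0,0]],
  ],
)

```text
time: 6.5
eef_pos: [0.4877, -0.0159, 0.174]
tool_rot: [-0.006, 1.0, -0.004, 0.008]
contact_force: [-0.0, 2.0, 0.0]
finger_gap: 0.0002
```

Run:
```python
from h import *
a=viewer.grab_frame('wrist'); cv2.imwrite('pics/w4.png',a[:,:,::-1])
st=telemetry.get_state(); print(st['eef_pos'],R.from_quat(st['tool_rot']).as_matrix().round(3),totool((.4895,-.0135,.126),st),st['contact_force'])
print(w2pix('wrist',(.4895,-.0135,.128),st))
```

```text
[ 0.48246901 -0.01118822  0.17373377] [[-1.    -0.014  0.012]
 [-0.014  1.    -0.006]
 [-0.012 -0.006 -1.   ]] [-0.64202338 -0.21256014  4.78283855] [-1.88519433  3.34680011  1.66496219]
[251.99868068 230.83365343]
```

View pics/w4.png

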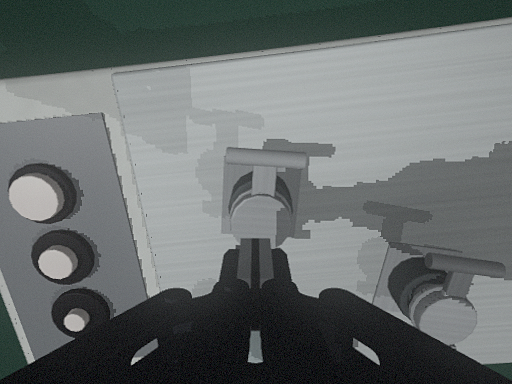

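Emit:
jog_arm(
  steps=[
    [[-0.6,-0.2,2.5],[0,0,0]],
    [[0,0,1.5],[0.4,-0.7,0]],
    [[0,0,0.5],[0,0,0]],
    [[0,0,0.3],[0,0,0]],
    [[0,0,0.2],[0,0,0]],
  ],
)

```text
time: 7.18
eef_pos: [0.4875, -0.0121, 0.1236]
tool_rot: [-0.008, 1.0, -0.006, 0.013]
contact_force: [-1.8, 2.4, 3.8]
finger_gap: -0.0002
```

Run:
```python
from h import *
st=telemetry.get_state(); print(st['eef_pos'],R.from_quat(st['tool_rot']).as_matrix().round(3),totool((.4895,-.0135,.1235),st),st['contact_force'])
```

```text
[ 0.48751426 -0.01209425  0.12364983] [[-1.    -0.016  0.026]
 [-0.017  1.    -0.013]
 [-0.026 -0.013 -1.   ]] [-0.19573513 -0.14360896  0.0219515 ] [-1.75993364  2.42923366  3.76978032]
```

Emit:
jog_arm(
  steps=[
    [[0,0,0.3],[0,0,0]],
    [[0,0,0.3],[0,0,0]],
    [[0,0,0.3],[0,0,0]],
    [[0,0,0.2],[0,0,0]],
    [[0,0,0.1],[0,0,0]],
  ],
)

```text
time: 7.8
eef_pos: [0.4879, -0.0122, 0.1193]
tool_rot: [-0.008, 1.0, -0.007, 0.016]
contact_force: [-9.4, 2.6, 20.1]
finger_gap: -0.0003
```

Emit:
jog_arm(
  steps=[
    [[0,0,-1.5],[0,0,0]],
    [[0,0,-2.5],[-0.8,1.8,0]],
    [[2,0,-3],[0,0,0]],
    [[3,0,-1],[0,0,0]],
    [[0,0,0],[0,0,0]],
  ],
)

```text
time: 8.43
eef_pos: [0.4364, -0.0134, 0.2019]
tool_rot: [-0.008, 1.0, -0.001, 0.001]
contact_force: [0.6, 0.1, -0.4]
finger_gap: -0.0002
```

Emit:
jog_arm(
  steps=[
    [[2,0,0],[0,0,0]],
    [[0,0,0],[0,0,0]],
    [[0,0,0],[0,0,0]],
    [[0,0,0],[0,0,0]],
    [[0,0,0],[0,0,0]],
  ],
  gripper=6.6,
)

```text
time: 9.05
eef_pos: [0.4195, -0.0145, 0.201]
tool_rot: [-0.008, 1.0, -0.001, 0.001]
contact_force: [0.1, -0.9, 0.1]
finger_gap: 0.066
```

Run:
```python
from h import *
st=telemetry.get_state(); print(st['eef_pos'],st['tool_rot'],R.from_quat(st['tool_rot']).as_matrix().round(3),st['contact_force'],st['finger_gap'])
a=viewer.grab_frame('wrist'); cv2.imwrite('pics/w5.png',a[:,:,::-1]); np.save('st5.npy',np.r_[st['eef_pos'],st['tool_rot']])
print(w2pix('wrist',(.4895,-.0135,.120),st))
```

```text
[ 0.41947703 -0.01448948  0.20097013] [-0.00792092  0.99996667 -0.00134581  0.00144927] [[-1.    -0.016  0.003]
 [-0.016  1.    -0.003]
 [-0.003 -0.003 -1.   ]] [ 0.14344334 -0.85185119  0.07584237] 0.0659848000745732
[255.49050688 289.01660083]
```

View pics/w5.png

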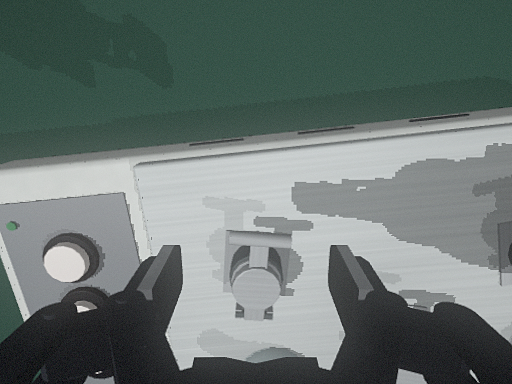

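Run:
```python
import cv2
a=cv2.imread('pics/w5.png')
cv2.imwrite('pics/w5a.png',cv2.resize(a[220:330,210:310],None,fx=5.4,fy=5.4,interpolation=cv2.INTER_CUBIC))
```

```text
(no output)
```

View pics/w5a.png

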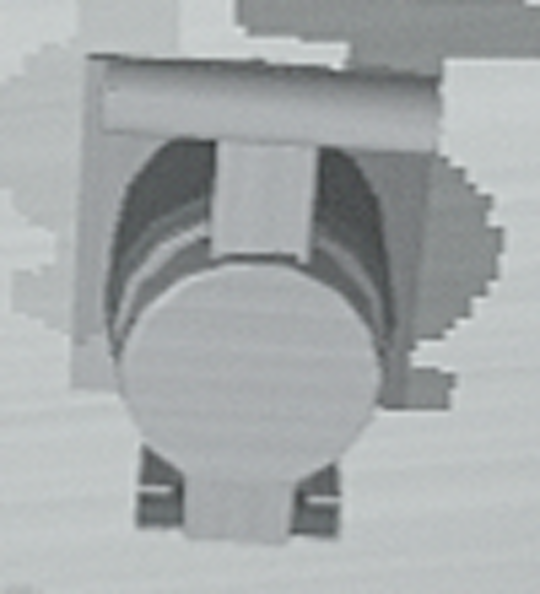

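Run:
```python
from h import *
s=np.load('st5.npy'); st=dict(eef_pos=s[:3],tool_rot=s[3:])
f=lambda u,v,z:pix2w('wrist',(210+(u+.5)/5.4-.5,220+(v+.5)/5.4-.5),z,st)
# visible bar silhouette: axis at z .115, slightly nearer top
a=f(102,95,.117);b=f(438,112,.117);c=f(251,371,.120)
print(a,b,(a+b)/2,np.linalg.norm(a-b),np.degrees(np.arctan2(-(b-a)[0],(b-a)[1])))
m=(a+b)/2;print(c,c-m,np.linalg.norm((c-m)[:2]),np.degrees(np.arctan2((c-m)[1],(c-m)[0])))
```

```text
[ 0.44824917 -0.03403417  0.117     ] [0.44995971 0.01174494 0.117     ] [ 0.44910444 -0.01114461  0.117     ] 0.04581105907373184 -2.139861608816451
[ 0.48886593 -0.01306699  0.12      ] [ 0.03976149 -0.00192238  0.003     ] 0.03980793392368967 -2.76796774591028
```

Emit:
jog_arm(
  steps=[
    [[-3.0,0.3,0],[0,0,3.4]],
    [[0,0,3],[0,0,0]],
    [[0,0,2],[0,0,0]],
    [[0,0,0],[0,0,0]],
    [[0,0,0],[0,0,0]],
  ],
)

```text
time: 9.72
eef_pos: [0.4518, -0.0112, 0.1505]
tool_rot: [0.023, 1.0, -0.001, 0.002]
contact_force: [1.0, -0.0, 0.4]
finger_gap: 0.066
```

Run:
```python
from h import *
st=telemetry.get_state(); print(st['eef_pos'],R.from_quat(st['tool_rot']).as_matrix().round(4),totool((.449,-.0113,.094),st))
```

```text
[ 0.45179792 -0.01115283  0.15051325] [[-0.999   0.0454  0.0042]
 [ 0.0454  0.999  -0.003 ]
 [-0.0043 -0.0028 -1.    ]] [ 0.30320238 -0.01180776  5.65012408]
```

Emit:
jog_arm(
  steps=[
    [[0.3,0,3],[0,0,0]],
    [[0,0,1.8],[0,0,0]],
    [[0,0,0.7],[0,0,0]],
    [[0,0,0],[0,0,0]],
    [[0,0,0],[0,0,0]],
  ],
)

```text
time: 10.35
eef_pos: [0.4517, -0.0118, 0.0984]
tool_rot: [0.023, 1.0, -0.002, 0.005]
contact_force: [0.1, 0.1, 0.7]
finger_gap: 0.0659
```

Run:
```python
from h import *
st=telemetry.get_state(); print(st['eef_pos'],R.from_quat(st['tool_rot']).as_matrix().round(4),totool((.449,-.0113,.094),st),st['contact_force'])
a=viewer.grab_frame('wrist'); cv2.imwrite('pics/w6.png',a[:,:,::-1])
a=viewer.grab_frame('scene'); cv2.imwrite('pics/s6.png',cv2.resize(a[150:270,200:360,::-1],None,fx=4.5,fy=4.5))
print(w2pix('wrist',(.449,-.0113,.12),st))
```

```text
[ 0.4517266  -0.01177126  0.09837572] [[-0.9989  0.0454  0.0106]
 [ 0.0454  0.999  -0.0043]
 [-0.0108 -0.0038 -0.9999]] [0.27923576 0.03636821 0.43444102] [0.12455248 0.14498303 0.70149769]
[256.59542334 277.34499372]
```

View pics/w6.png

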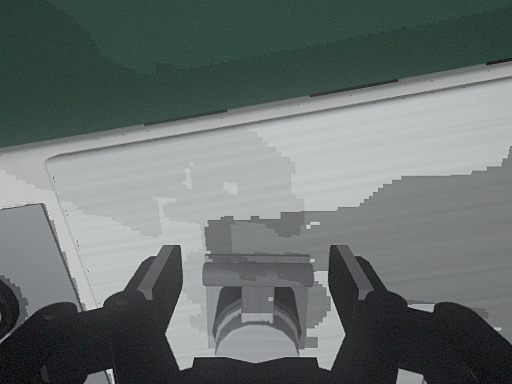

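View pics/s6.png

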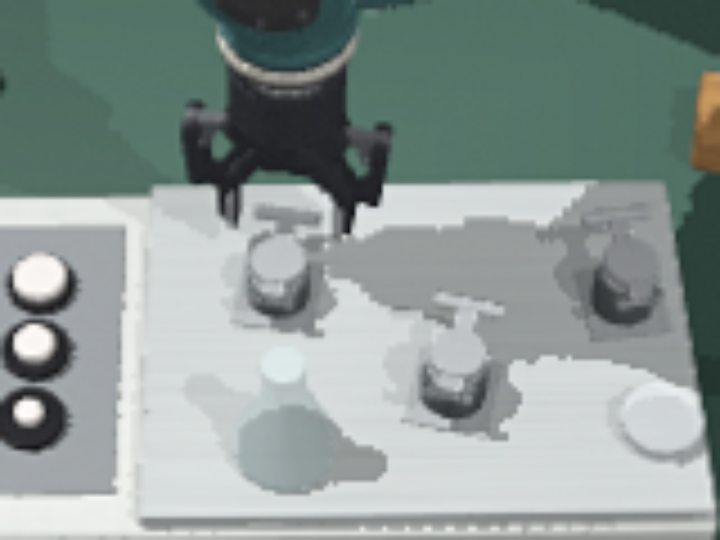

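Emit:
jog_arm(
  steps=[
    [[0.28,0.05,0.2],[-0.25,0.6,0]],
    [[0,0,0],[0,0,0]],
    [[0,0,0],[0,0,0]],
    [[0,0,0],[0,0,0]],
    [[0,0,0],[0,0,0]],
  ],
)

```text
time: 11.08
eef_pos: [0.449, -0.0112, 0.0966]
tool_rot: [0.023, 1.0, 0.0, 0.0]
contact_force: [-0.8, -0.7, -0.5]
finger_gap: 0.0658
```

Run:
```python
from h import *
st=telemetry.get_state(); print(st['eef_pos'],R.from_quat(st['tool_rot']).as_matrix().round(4),totool((.449,-.0113,.095),st),st['contact_force'])
```

```text
[ 0.44902857 -0.01116432  0.09663398] [[-9.99e-01  4.54e-02  4.00e-04]
 [ 4.54e-02  9.99e-01  7.00e-04]
 [-4.00e-04  7.00e-04 -1.00e+00]] [ 0.00230367 -0.01380445  0.16338663] [-0.80534676 -0.65197242 -0.49718684]
```

Aligned. Closing on the bar's ends.

Emit:
jog_arm(
  steps=[
    [[0,0,0],[0,0,0]],
    [[0,0,0],[0,0,0]],
    [[0,0,0],[0,0,0]],
    [[0,0,0],[0,0,0]],
    [[0,0,0],[0,0,0]],
  ],
  gripper=4.4,
)

```text
time: 11.7
eef_pos: [0.4489, -0.0107, 0.097]
tool_rot: [0.023, 1.0, 0.001, 0.0]
contact_force: [-0.2, 0.8, 1.5]
finger_gap: 0.0443
```

Run:
```python
from h import *
a=viewer.grab_frame('wrist'); cv2.imwrite('pics/w7.png',a[:,:,::-1])
st=telemetry.get_state(); print(st['eef_pos'],R.from_quat(st['tool_rot']).as_matrix().round(4),st['contact_force'],st['ft_torque'],st['finger_gap'])
```

```text
[ 0.44898159 -0.01064635  0.0970147 ] [[-9.99e-01  4.53e-02  8.00e-04]
 [ 4.53e-02  9.99e-01  1.80e-03]
 [-8.00e-04  1.90e-03 -1.00e+00]] [-0.53220209 -0.41415515  1.74933267] [ 0.18481641  0.10300658 -0.11645077] 0.044719240374719485
```

View pics/w7.png

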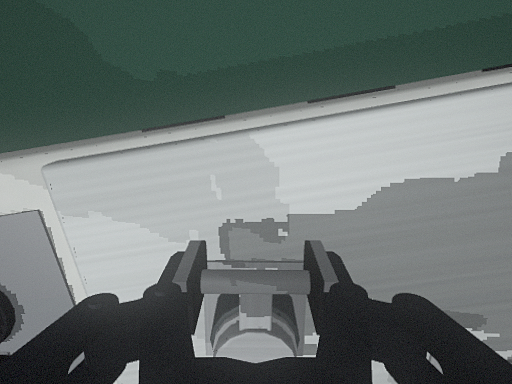

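Emit:
jog_arm(
  steps=[
    [[0,0,0],[0,0,0]],
    [[0,0,0],[0,0,0]],
    [[-0.04,0,-0.6],[0,0,0]],
    [[-0.08,0,-0.5],[0,0,0]],
    [[0,0,0],[0,0,0]],
  ],
  gripper=4,
)

```text
time: 12.38
eef_pos: [0.45, -0.0107, 0.1084]
tool_rot: [0.023, 1.0, 0.001, -0.0]
contact_force: [1.1, 1.2, -4.4]
finger_gap: 0.0438
```

```bash
cat > arc.py <<'E'
from h import *
ref=np.array([.4490,-.0110,.0970])
st=telemetry.get_state(); T=R.from_quat(st['tool_rot']); d=T.inv().apply(st['eef_pos']-ref)*1000
th=np.degrees(np.arcsin(-d[2]/66.5)); c,s=np.cos(np.radians(th)),np.sin(np.radians(th))
print('off tool mm',d.round(2),'theta',th.round(1),'x ideal',-(66*(1-c)+s),T.as_matrix()[:,2].round(4),'F',st['contact_force'].round(2),st['ft_torque'].round(2),st['finger_gap'],st['time'])
for t in (th+10,th+20,30,40,50,55):
    c,s=np.cos(np.radians(t)),np.sin(np.radians(t)); print(t.__round__(1),'go x,z cm',(-(66*(1-c)+s)-d[0]).round(2)/10,(-(66*s-(1-c))-d[2]).round(2)/10)
E
python3 - <<'E'
import arc
from h import *
a=viewer.grab_frame('wrist'); cv2.imwrite('pics/w8.png',a[:,:,::-1])
E
```

```text
off tool mm [ -0.95   0.37 -11.37] theta 9.8 x ideal -1.1420575307883913 [-2.0e-04  2.1e-03 -1.0e+00] F [ 1.08  1.17 -4.35] [ 0.16 -0.01 -0.1 ] 0.04376347808208802 12.375
19.8 go x,z cm -0.331 -1.098
29.8 go x,z cm -0.8300000000000001 -2.134
30 go x,z cm -0.8390000000000001 -2.15
40 go x,z cm -1.5130000000000001 -3.082
50 go x,z cm -2.339 -3.8840000000000003
55 go x,z cm -2.801 -4.227
```

View pics/w8.png

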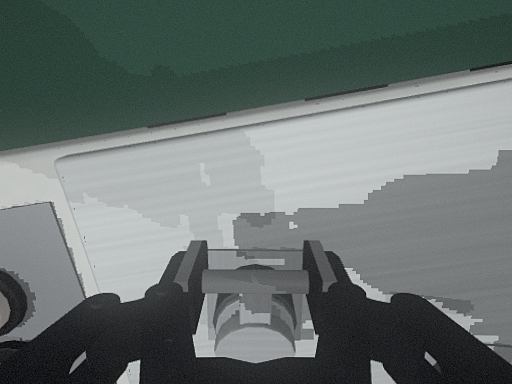

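Run:
```python
from h import *
a=viewer.grab_frame('scene'); cv2.imwrite('pics/s8.png',cv2.resize(a[170:230,240:320,::-1],None,fx=9,fy=9,interpolation=cv2.INTER_CUBIC))
st=telemetry.get_state();print(st['contact_force'])
a=cv2.imread('pics/w8.png'); cv2.imwrite('pics/w8a.png',cv2.resize(a[230:370,180:330],None,fx=4.2,fy=4.2,interpolation=cv2.INTER_CUBIC))
```

```text
[ 1.04048691  1.2016275  -3.51367646]
```

View pics/s8.png

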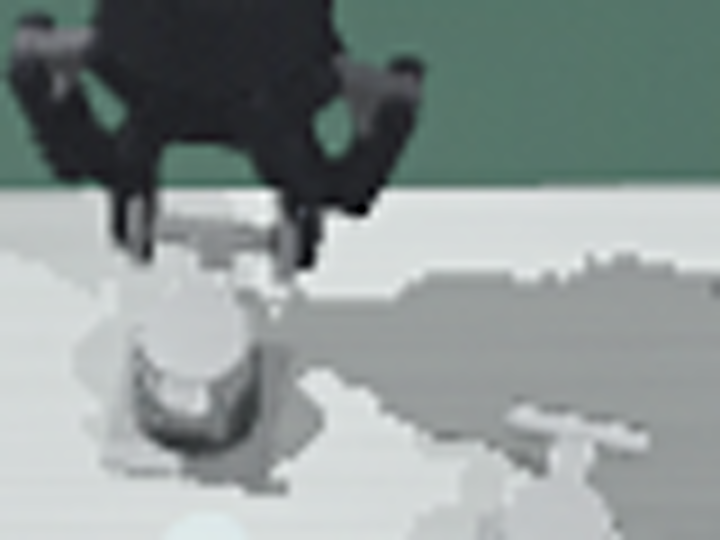

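View pics/w8a.png

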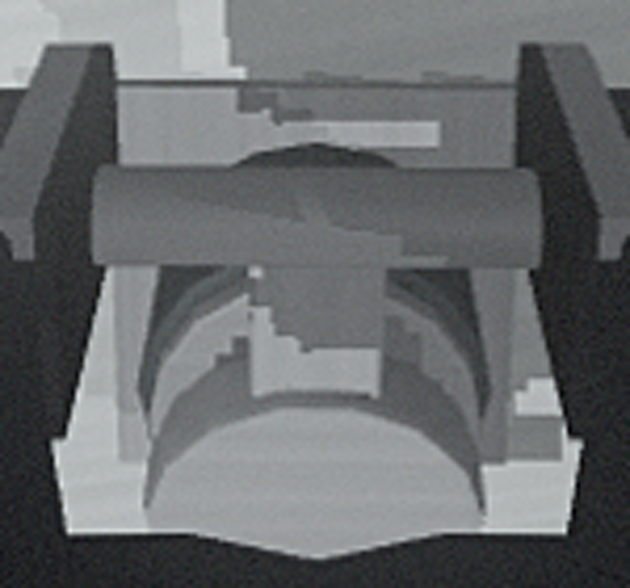

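Emit:
jog_arm(
  steps=[
    [[0,0,0],[0,0,0]],
    [[0,0,0],[0,0,0]],
    [[0,0,0],[0,0,0]],
    [[0,0,0],[0,0,0]],
    [[0,0,0],[0,0,0]],
  ],
  gripper=4.5,
)

```text
time: 13.1
eef_pos: [0.45, -0.0106, 0.108]
tool_rot: [0.023, 1.0, 0.001, -0.0]
contact_force: [0.6, 2.0, -2.7]
finger_gap: 0.045
```

Run:
```python
import arc
from h import *
a=viewer.grab_frame('wrist'); cv2.imwrite('pics/w9.png',cv2.resize(a[230:370,180:330,::-1],None,fx=4.2,fy=4.2,interpolation=cv2.INTER_CUBIC))
```

```text
off tool mm [ -0.95   0.45 -11.01] theta 9.5 x ideal -1.076702704011058 [-1.0e-04  2.2e-03 -1.0e+00] F [ 0.55  2.04 -2.73] [ 0.24 -0.04  0.02] 0.0449889283602678 13.1
19.5 go x,z cm -0.318 -1.1
29.5 go x,z cm -0.8119999999999999 -2.1390000000000002
30 go x,z cm -0.8390000000000001 -2.185
40 go x,z cm -1.514 -3.118
50 go x,z cm -2.339 -3.9189999999999996
55 go x,z cm -2.802 -4.263
```

View pics/w9.png

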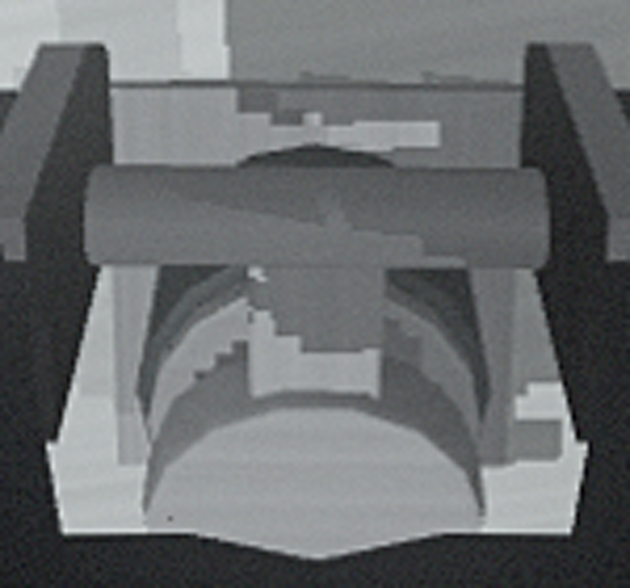

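```bash
cat > hyp.py <<'E'
from h import *
def hyp(st,lift,th,barh=np.array([.449,-.0112,.115])):
    ux=np.array([.999,-.0445,0]);uy=np.array([.0445,.999,0]);uz=np.array([0,0,1.])
    H=barh+.066*ux-.001*uz+lift*uz; c,s=np.cos(th),np.sin(th)
    def P(x,y,z): return H+ux*(x*c+z*s)+uz*(-x*s+z*c)+uy*y
    return {k:w2pix('wrist',P(*v),st).round(1) for k,v in dict(front=(-.045,0,.006),left=(-.026,-.019,.006),right=(-.026,.019,.006),barmid=(-.066,0,.006)).items()}
E
python3 - <<'E'
from hyp import *
st=telemetry.get_state()
up=st['eef_pos'][2]-.097
for l in (0,.004,.008):
    print(l,hyp(st,l,np.arcsin((up-l)/.066)))
E
```

```text
0 {'front': array([254.5, 324.1]), 'left': array([213. , 354.5]), 'right': array([296.1, 354.3]), 'barmid': array([254.5, 286.7])}
0.004 {'front': array([254.5, 324.7]), 'left': array([212.3, 357.6]), 'right': array([296.8, 357.4]), 'barmid': array([254.5, 284.8])}
0.008 {'front': array([254.5, 325.7]), 'left': array([211.5, 361. ]), 'right': array([297.5, 360.8]), 'barmid': array([254.5, 283.3])}
```

Emit:
jog_arm(
  steps=[
    [[-0.17,0,-0.6],[0,0,0]],
    [[-0.19,0,-0.5],[0,0,0]],
    [[-0.22,0,-0.5],[0,0,0]],
    [[0,0,0],[0,0,0]],
    [[0,0,0],[0,0,0]],
  ],
  gripper=4.55,
)

```text
time: 13.78
eef_pos: [0.4559, -0.0109, 0.1255]
tool_rot: [0.023, 1.0, 0.001, -0.0]
contact_force: [-0.4, 1.1, -0.9]
finger_gap: 0.0455
```

Run:
```python
import arc
from hyp import *
st=telemetry.get_state()
a=viewer.grab_frame('wrist'); cv2.imwrite('pics/w10.png',cv2.resize(a[230:370,180:330,::-1],None,fx=4.2,fy=4.2,interpolation=cv2.INTER_CUBIC))
up=st['eef_pos'][2]-.097
for l in (0,.004,.008):
    print(l,hyp(st,l,np.arcsin((up-l)/.066)))
```

```text
off tool mm [ -6.92   0.43 -28.46] theta 25.3 x ideal -6.776955963421987 [-4.0e-04  2.1e-03 -1.0e+00] F [-0.39  1.1  -0.86] [ 0.21  0.19 -0.01] 0.045454954549593814 13.775
35.3 go x,z cm -0.5820000000000001 -0.953
45.3 go x,z cm -1.34 -1.8190000000000002
30 go x,z cm -0.242 -0.441
40 go x,z cm -0.917 -1.373
50 go x,z cm -1.7420000000000002 -2.174
55 go x,z cm -2.2039999999999997 -2.518
0 {'front': array([254.6, 313.9]), 'left': array([215.6, 333.4]), 'right': array([293.6, 333.3]), 'barmid': array([254.7, 288.4])}
0.004 {'front': array([254.6, 312.9]), 'left': array([215. , 335.3]), 'right': array([294.3, 335.2]), 'barmid': array([254.7, 284. ])}
0.008 {'front': array([254.6, 312.3]), 'left': array([214.3, 337.4]), 'right': array([295. , 337.3]), 'barmid': array([254.7, 280.3])}
```

View pics/w10.png

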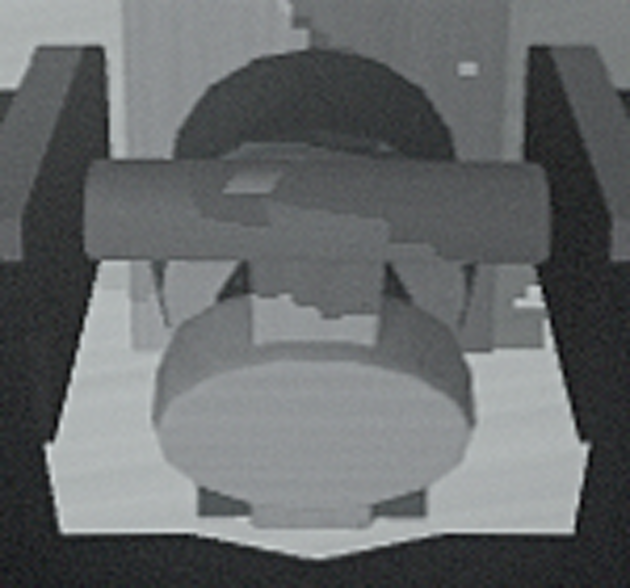

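Emit:
jog_arm(
  steps=[
    [[-0.37,0,-0.6],[0,0,0]],
    [[-0.42,0,-0.54],[0,0,0]],
    [[-0.47,0,-0.5],[0,0,0]],
    [[0,0,0],[0,0,0]],
    [[0,0,0],[0,0,0]],
  ],
)

```text
time: 14.45
eef_pos: [0.4691, -0.0116, 0.143]
tool_rot: [0.023, 1.0, 0.001, -0.001]
contact_force: [-3.0, 0.9, 0.8]
finger_gap: 0.0456
```

Run:
```python
import arc
from hyp import *
st=telemetry.get_state()
a=viewer.grab_frame('wrist'); cv2.imwrite('pics/w11.png',cv2.resize(a[230:370,180:330,::-1],None,fx=4.2,fy=4.2,interpolation=cv2.INTER_CUBIC))
up=st['eef_pos'][2]-.097
for l in (0,.004,.008):
    print(l,hyp(st,l,np.arcsin((up-l)/.066)))
```

```text
off tool mm [-20.02   0.39 -46.01] theta 43.8 x ideal -19.03660345625674 [-0.0013  0.0019 -1.    ] F [-3.03  0.89  0.77] [0.1  0.48 0.02] 0.04556422789061413 14.45
53.8 go x,z cm -0.778 -0.683
63.8 go x,z cm -1.7710000000000001 -1.264
30 go x,z cm 1.068 1.314
40 go x,z cm 0.394 0.382
50 go x,z cm -0.43200000000000005 -0.41900000000000004
55 go x,z cm -0.8939999999999999 -0.763
0 {'front': array([254.8, 298.7]), 'left': array([217.9, 306.5]), 'right': array([291.6, 306.4]), 'barmid': array([254.8, 288.2])}
0.004 {'front': array([254.8, 295.5]), 'left': array([217.2, 306.8]), 'right': array([292.3, 306.7]), 'barmid': array([254.8, 280.1])}
0.008 {'front': array([254.8, 292.8]), 'left': array([216.5, 307.5]), 'right': array([293. , 307.4]), 'barmid': array([254.8, 273.1])}
```

View pics/w11.png

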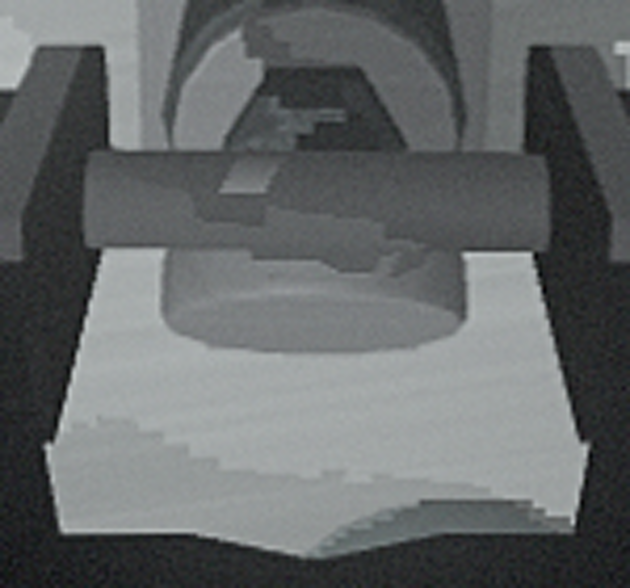

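Emit:
jog_arm(
  steps=[
    [[-0.3,0,-0.36],[0,0,0]],
    [[-0.36,0,-0.33],[0,0,0]],
    [[0,0,0],[0,0,0]],
    [[0,0,0],[0,0,0]],
    [[0,0,0],[0,0,0]],
  ],
)

```text
time: 15.12
eef_pos: [0.4766, -0.012, 0.1502]
tool_rot: [0.023, 1.0, 0.001, -0.0]
contact_force: [-0.2, 1.2, -1.2]
finger_gap: 0.0455
```

Run:
```python
import arc
from hyp import *
st=telemetry.get_state()
a=viewer.grab_frame('wrist'); cv2.imwrite('pics/w12.png',a[:,:,::-1])
a=viewer.grab_frame('scene'); cv2.imwrite('pics/s12.png',cv2.resize(a[150:270,180:360,::-1],None,fx=4.4,fy=4.4,interpolation=cv2.INTER_CUBIC))
```

```text
off tool mm [-27.57   0.32 -53.18] theta 53.1 x ideal -27.173384564509266 [-6.0e-04  1.9e-03 -1.0e+00] F [-0.19  1.21 -1.16] [0.11 0.11 0.02] 0.04549815964525148 15.125
63.1 go x,z cm -0.9470000000000001 -0.513
73.1 go x,z cm -2.021 -0.9259999999999999
30 go x,z cm 1.8219999999999998 2.0309999999999997
40 go x,z cm 1.1480000000000001 1.099
50 go x,z cm 0.322 0.298
55 go x,z cm -0.13999999999999999 -0.046
```

View pics/w12.png

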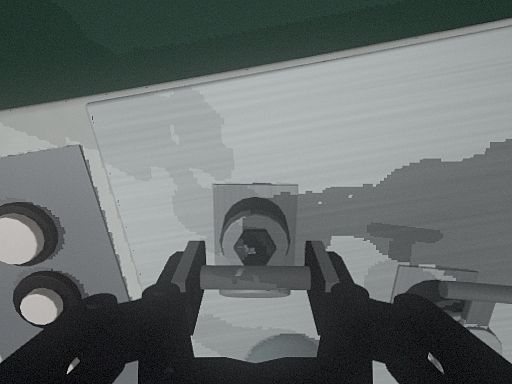

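View pics/s12.png

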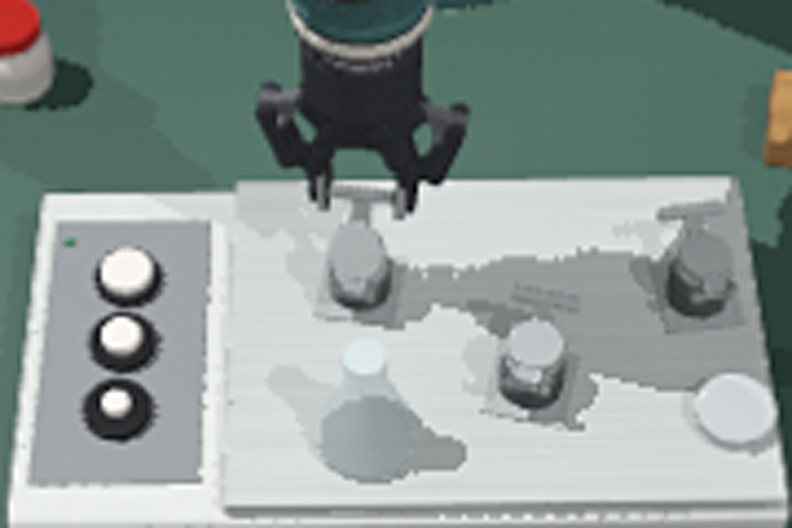

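Emit:
jog_arm(
  steps=[
    [[0,0,0],[0,0,0]],
    [[0,0,0],[0,0,0]],
    [[0,0,0],[0,0,0]],
    [[0,0,0],[0,0,0]],
    [[0,0,0],[0,0,0]],
  ],
)

```text
time: 15.85
eef_pos: [0.4765, -0.012, 0.1501]
tool_rot: [0.023, 1.0, 0.001, -0.0]
contact_force: [0.9, 1.8, -1.3]
finger_gap: 0.0455
```

Run:
```python
import arc
from h import *
a=viewer.grab_frame('wrist'); b=cv2.imread('pics/w12.png')[:,:,::-1]
print(np.abs(a.astype(int)-b)[190:340,195:330].mean())
st=telemetry.get_state(); print(st['joint_vel'].round(4),st['contact_force'])
```

```text
off tool mm [-27.49   0.31 -53.14] theta 53.0 x ideal -27.120036353847887 [-6.0e-04  1.9e-03 -1.0e+00] F [ 0.93  1.77 -1.34] [0.08 0.05 0.04] 0.04551981241797535 15.85
63.0 go x,z cm -0.9490000000000001 -0.514
73.0 go x,z cm -2.022 -0.9279999999999999
30 go x,z cm 1.814 2.027
40 go x,z cm 1.1400000000000001 1.095
50 go x,z cm 0.314 0.294
55 go x,z cm -0.148 -0.05
3.052493827160494
[ 0.0001  0.0006  0.0001  0.001  -0.0007  0.0003] [-0.24057729  0.16867211 -1.91389691]
```

The arm is still, the cap is steady at about 53°, and forces are low, so I'm handing in.

Run:
```python
from bench import workorder
print(workorder.finish_job())
```

```text
the job is handed in; nothing more can be done
None
```

I pressed the three keys, found the loose bolt, and handed the job in at about 16 s with its cap held raised at about 53° (0.92 rad). No verdict came back.

- **Keys:** I pressed the large, medium and small keys in that order. Each stopped with the fingertips at 74 mm, at a force of 16–18 N, so all three went fully down. In the last picture all three looked released.
- **Loose bolt:** The first one I tapped, nearest the keys, sank about 8.5 mm and then stopped at about 20 N. I took that as proof that it is the loose one and did not tap the other two.
- **Cap:** I gripped the bar by its two ends and followed the hinge arc upward. The upward pull peaked at about 4.4 N, below the 6 N that would draw the bolt up. I then eased the grip, and the pull was 1–2 N at the end.
- **Last checks:** The bar stayed still between the pads over the final pause, and the arm's joint speeds were close to zero. The other two caps were shut, and I saw no bystander moved in the pictures.
- **Not measured directly:** That the bolt stayed down during the lift rests on the bar fitting the sunk-hinge arc to within about 0.5 mm at the end, and on the low forces. I compared the cap's outline with the sunk-bolt prediction early in the lift: it agreed only within 2–3 pixels, favouring sunk, but could not settle the question.

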